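# Set up the pH test station

### The arm

A 7-joint arm with a two-finger parallel gripper is mounted at the origin on a cart in front of the work surface, level with it; the furniture and walls round the work are solid. World frame = base frame: x ahead of the robot, y to its left, z up, the work surface at z = 0. Lengths are in m, angles in rad, forces in N, time in s.
With the tool pointing down it reaches from about 0.425 to 0.875 m from the base axis. Payload 9.9 kg.
Tool frame: the origin (TCP) lies between the finger pads; the fingertips stand 22 mm ahead of it and the grasp point (between the pads) lies 3 mm ahead of it; z points along the fingers, y is the direction in which the jaws open and shut (so a half turn about z gives the same grasp; the last joint's range is limited). The gripper opens to 85 mm and grips with 20 to 120 N. Pads are 22 mm wide; open, the fingers measure 114 mm over their backs; the gripper's body (76 mm by 85 mm) begins 54 mm behind the grasp point. The pads swing forward as they close: fully open they stand 13 mm farther back than shut.
Start: joints at [1.202, 0.576, 0.025, 1.437, -0.015, 1.129, -0.057], TCP at [0.19, -0.648, 0.253] pointing down, gripper open.
Joint ranges: [-2.76, 2.76], [-0.34, 2.15], [-1.52, 1.57], [0.19, 2.46], [-1.09, 4.23], [0.17, 1.99], [-2.82, 2.82]. Speed limits (rad/s): [2.22, 2.22, 3.01, 3.01, 3.14, 3.14, 3.14].

### API

Orientations are given as a unit quaternion [w, x, y, z].
In Python, from plant import get_obs, viewer, workorder gives the robot as it stands. The module is installed in compiled form; this text tells all that it offers.
- The arm moves only by the shell command python3 -m jog 'ROWS' [FORCE]. ROWS is a JSON object of lists of equal length, an entry for each row: "grip": the closure, from 0 (fully open) to 1 (shut); "translation": the shift along the tool's x, y, z scaled (see below), a list of three; "twist": the turn about the tool's z scaled (see below). In form: {"grip": [grip, ...], "translation": [[dx, dy, dz], ...], "twist": [twist, ...]}. A call has 1 to 10 rows; each row shifts and turns the commanded pose from where the row before left it, along the tool's axes as they then stand; what a row does not reach is not made up. The controller multiplies each number of a shift by 0.025 m and each number of a turn by 360 degrees. A row lasts 1/10 s, in which the tool goes at most 50 mm and 8.59 degrees, less where a joint would pass 70% of its speed; a pose out of reach is approached as far as the arm can. A call with a number of a shift or a turn outside -1 to 1 is refused whole. A call with a gripper value outside its range is refused whole. The fingers move at their own pace and stop on an object; FORCE is the grip in N (left out, the last holds). Time passes only in rows, so rows that do not move let the fingers close. It gives the time, the measured TCP pose, the force and the opening at its end, in the units of the state.
- get_obs(): the state, without advancing time (a new reading comes with each control period).
- viewer.camera(name): name is "side" or "top"; returns the picture (400x640x3 uint8, blue, green, red); there is no depth.
- viewer.camera_model(name): a dict with "mtx" (3x3 intrinsics, pixels), "rvec" (rotation vector, rad) and "tvec" (3), from world to camera coordinates, as OpenCV has them. Camera axes: x right, y down, z forward; pixel columns grow to the right and rows downward; lengths in m; the calibration is good to about 2 mm. A picture is of the moment at which its call begins. camera_model takes no time and is no camera call.
- workorder.close_job(): hands the job in, once; it reports no verdict.
The state is a dict: "t": time; "joints": joint angles; "joint_velocities": joint speeds; "effort": joint torques, N m; "ee_pos": TCP position; "tcp_rot": TCP orientation; "wrist_force": force on the tool from outside, world axes, zero at the start; "ft_torque": the same for the moment, N m; "grip_width": opening from 0.0 (shut) to 1.0 (fully open).
Only numpy, scipy, OpenCV 4.12 (cv2) and the standard library are available. Lean on these libraries where they do the work, as an engineer would, in place of code of your own. Each camera call takes 0.05 s, during which the arm holds its last target. There are 200 camera calls.

### The job

Set up the pH test station: put the marker pen, the yellow strip booklet, the dropper bottle and the round timer each into the holder (black floor, white rim) whose shape and size match it, lying or standing flat on the holder's floor inside the rim. Keep the dropper bottle upright all the time and leave the crucible and the stopper standing where they are.

Things in the scene. Friction and masses are not known exactly. Their poses are not given: they have to be found in the camera images.
- marker_pen: marker pen with an eight-sided barrel, half black and half red, lying on the bench: 17 x 133 x 17 mm, 17 g. Origin: middle of its underside as it lies at the start; y runs along the pen, z up.
- strip_box: flat yellow booklet of pH test strips lying on the bench: 18 x 72 x 9 mm, 12 g, flat and stiff. Origin: centre of its underside; y runs along its length, z up.
- dropper_bottle: small brown dropper bottle with a black cap, standing upright on the open front part of the bench (a similar bottle far back at the left is only background): round body 37 mm across up to 60 mm height, above it a black cap and rubber teat about 23 mm across, 96 mm tall in all, 75 g, rigid. Origin: centre of its underside; z up.
- bench_timer: round cream-coloured lab timer standing on the bench: case 68 mm across up to 28 mm height, a dial disc 58 mm across above it up to 37 mm, and on top a grip knob 26 mm across from 37 to 48 mm height, centred to within 1 mm; the dial does not turn. Best held across the middle of the case (grip 66 to 68 mm wide); the low knob is tapered and slips. 120 g. Origin: centre of its underside; z up.
- long_tray: long rectangular holder with a low rim, for the marker pen: inside 33 mm wide (x) and 149 mm long (y), outside 43 x 159 mm; the rim is left open over the middle 85 mm of both long sides so that fingers can reach in. Fixed to the bench. Origin: centre of its underside; z up; black floor 3 mm thick, white rim top 9 mm above the bench.
- short_tray: short rectangular holder with a low rim, for the strip booklet: inside 34 mm wide (x) and 88 mm long (y), outside 44 x 98 mm; the rim is left open over the middle 48 mm of both long sides so that fingers can reach in. Fixed to the bench. Origin: centre of its underside; z up; black floor 3 mm thick, white rim top 9 mm above the bench.
- small_ring: small round holder with a low rim, for the dropper bottle: inside 53 mm across, outside 63 mm. Fixed to the bench. Origin: centre of its underside; z up; black floor 3 mm thick, white rim top 9 mm above the bench.
- large_ring: large round holder with a low rim, for the timer: inside 84 mm across, outside 94 mm. Fixed to the bench. Origin: centre of its underside; z up; black floor 3 mm thick, white rim top 9 mm above the bench.
- crucible: bystander: small white porcelain crucible without lid, 41 mm across, 32 mm tall, standing loose among the things. Origin: centre of its underside; z up.
- stopper: bystander: red-brown rubber stopper, 25 mm across, 24 mm tall, standing loose among the things. Origin: centre of its underside; z up.
There are look-alikes about, which are no part of the job. What is shaped like the dropper_bottle but orange is not meant.

How it is judged:
At the end, for the whole second after the job is handed in: Pen level in the long tray (centre within 16 mm), strip booklet flat in the short tray (13 mm), both in line within 0.2 rad; bottle upright in the small ring, timer in the large ring (13 mm); all on the holder floors, at rest; crucible and stopper upright, within 25 mm of their start (horizontal distance between marker_pen and long_tray below 0.016 m and z of marker_pen in the frame of long_tray below 0.024 m and linear speed of each of marker_pen, strip_box, dropper_bottle, bench_timer below 0.02 m/s and angle between the y axis of marker_pen and the y axis of long_tray, either way round below 0.2 rad and angle between marker_pen's own y axis and vertical between 1.51 and 1.63 rad and horizontal distance between strip_box and short_tray below 0.013 m and z of strip_box in the frame of short_tray below 0.006 m and angle between the y axis of strip_box and the y axis of short_tray, either way round below 0.2 rad and angle between strip_box's own y axis and vertical between 1.51 and 1.63 rad and angle between each of strip_box, dropper_bottle, bench_timer's own z axis and vertical below 0.1 rad and horizontal distance between dropper_bottle and small_ring below 0.013 m and z of dropper_bottle in the frame of small_ring below 0.006 m and horizontal distance between bench_timer and large_ring below 0.013 m and z of bench_timer in the frame of large_ring below 0.006 m and distance of each of crucible, stopper from where it was at the start of the episode below 0.025 m and angle between each of crucible, stopper's own z axis and vertical below 0.15 rad); the robot touches nothing.
It fails at once if the dropper bottle is tipped by more than about 40 degrees (angle between dropper_bottle's own z axis and vertical above 0.7 rad).
It also fails if it takes over 128 s, if anything falls off the work surface, if the arm or the gripper's body presses on something with over 40 N, if the wrist force passes 120 N, or if a joint passes its speed limit or range.

## Working session

There is one attempt and no reset: what is moved stays moved. The work goes in short steps, Python scripts to look and compute and a shell command to move; the robot and the scene stay as the last step left them, time stands still between calls to the robot, and variables do not carry over. Pictures are saved under pics/ and viewed, about 12 in all and at most 16, crops included, and the job is handed in when it is done.

```bash
mkdir -p pics
python3 - <<'E'
from plant import get_obs, viewer
import cv2
for n in("top","side"):
    cv2.imwrite(f"pics/{n}0.png",viewer.camera(n)); m=viewer.camera_model(n); print(n,m)
print(get_obs())
E
```

```text
top {'mtx': array([[442.35390807,   0.        , 314.47040399],
       [  0.        , 442.35390807, 196.29993722],
       [  0.        ,   0.        ,   1.        ]]), 'rvec': array([ 2.19665482, -2.17259174,  0.08840478]), 'tvec': array([0.00515005, 0.47381966, 1.0565848 ])}
side {'mtx': array([[510.6561829 ,   0.        , 320.49614784],
       [  0.        , 510.6561829 , 202.3383026 ],
       [  0.        ,   0.        ,   1.        ]]), 'rvec': array([ 2.02268342, -0.24964075,  0.16314156]), 'tvec': array([-0.44639261,  0.10229597,  1.43897245])}
{'t': 0.1, 'joints': array([ 1.20220708,  0.57646541,  0.02482009,  1.43779719, -0.01499808,
        1.12902758, -0.05649986]), 'joint_velocities': array([ 0.00212438, -0.00198561,  0.00067174, -0.00232774, -0.00022621,
        0.00136045, -0.00097387]), 'effort': array([ 5.41286587e-03, -7.67307258e+01,  2.25748904e+00, -2.86604655e+01,
        1.57620100e-02,  8.64040368e-03,  1.49160820e-05]), 'ee_pos': array([ 0.18956418, -0.64744987,  0.25252605]), 'tcp_rot': array([-7.43795910e-04,  9.89874697e-01,  1.41941928e-01, -1.39308867e-04]), 'wrist_force': array([ 0.14445359,  0.41351775, -0.00066169]), 'ft_torque': array([ 0.0411288 ,  0.01292632, -0.07354757]), 'grip_width': 1.0030691991386687}
```

View pics/top0.png

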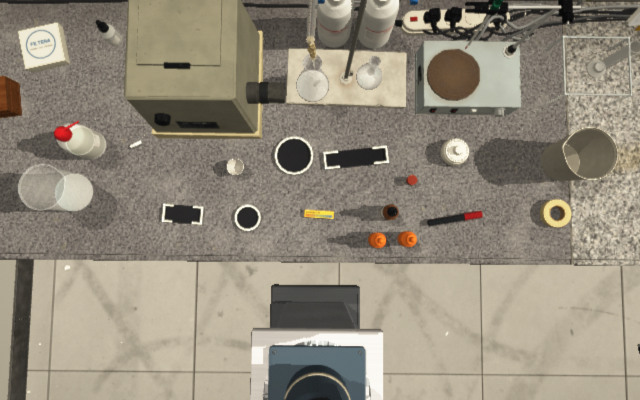

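View pics/side0.png

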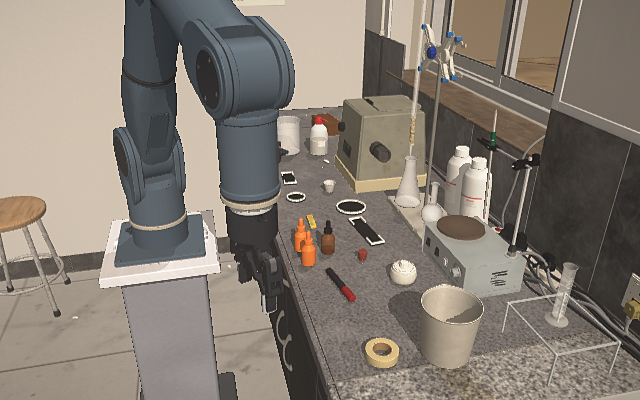

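```bash
cat > h.py <<'E'
import numpy as np, cv2
from plant import get_obs, viewer
def cam(n):
    m=viewer.camera_model(n); R=cv2.Rodrigues(m["rvec"])[0]; return m,R
def proj(n,P):
    m,R=cam(n); return cv2.projectPoints(np.float64(P).reshape(-1,1,3),m["rvec"],m["tvec"],m["mtx"],None)[0].reshape(-1,2)
def ray(n,uv,z):
    m,R=cam(n); c=-R.T@m["tvec"]; uv=np.float64(uv).reshape(-1,2)
    d=(R.T@np.linalg.inv(m["mtx"])@np.c_[uv,np.ones(len(uv))].T).T
    return c+d*((z-c[2])/d[:,2])[:,None]
E
python3 - <<'E'
from h import *
for n in("top","side"):
    m,R=cam(n); print(n,-R.T@m["tvec"]); print(proj(n,[get_obs()["ee_pos"],[0,0,0],[.5,0,0],[.5,-.3,0],[.5,.3,0]]).round(0).tolist())
t=cv2.imread("pics/top0.png"); s=cv2.imread("pics/side0.png")
cv2.imwrite("pics/tc.png",cv2.resize(t[130:260,150:500],None,fx=2.28,fy=2.28,interpolation=cv2.INTER_CUBIC))
cv2.imwrite("pics/sc.png",cv2.resize(s[160:310,270:440],None,fx=4,fy=4,interpolation=cv2.INTER_CUBIC))
E
```

```text
top [0.39174642 0.01480282 1.08959564]
[[667.0, 343.0], [317.0, 395.0], [319.0, 186.0], [440.0, 188.0], [197.0, 185.0]]
side [ 0.12152829 -1.31214569  0.73748023]
[[256.0, 289.0], [162.0, 239.0], [333.0, 219.0], [365.0, 274.0], [310.0, 180.0]]
```

View pics/tc.png

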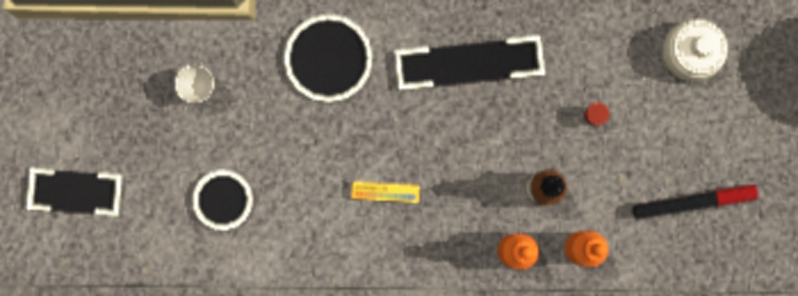

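View pics/sc.png

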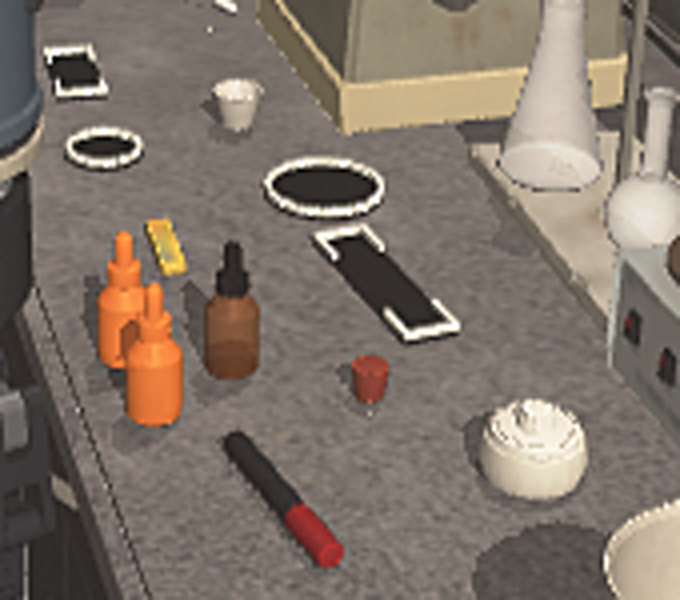

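Top view: the wanted bottle is brown at (391,212). It could be confused with the orange bottles at (378,240) and (408,240) and the background bottle at (105,30). The timer is cream with a knob at (455,152), and the tape ring at (557,213) and white jar at (85,140) are not it. The pen is at (455,218), the booklet at (319,214), the crucible at (235,167) and the stopper at (412,181). The crops confirm these choices.

```bash
cat > meas.py <<'E'
from h import *
def blobs(mask,box,minA=15):
    x0,y0,x1,y1=box; m=np.zeros_like(mask); m[y0:y1,x0:x1]=mask[y0:y1,x0:x1]
    c=[k for k in cv2.findContours(m,cv2.RETR_EXTERNAL,cv2.CHAIN_APPROX_NONE)[0] if len(k)>5]
    return np.vstack(c)[:,0,:] if c else None
def rect(n,pts,z):
    P=ray(n,pts,z)[:,:2]; (c,wh,a)=cv2.minAreaRect((P*1000).astype(np.float32))
    b=cv2.boxPoints((c,wh,a)); e=max([b[1]-b[0],b[2]-b[1]],key=np.linalg.norm)
    return np.round(c,1),np.round(wh,1),"yaw of long axis",round(float(np.degrees(np.arctan2(e[1],e[0]))%180),1)
E
python3 - <<'E'
from meas import *
for n in("top","side"):
    im=cv2.imread(f"pics/{n}0.png"); h=cv2.cvtColor(im,cv2.COLOR_BGR2HSV); H,S,V=[h[...,i].astype(int) for i in range(3)]
    f=lambda b:(b*255).astype(np.uint8)
    white=f((S<45)&(V>165)); yellow=f((H>15)&(H<35)&(S>120)&(V>120)); red=f(((H<5)|(H>172))&(S>130)); dark=f(V<60); 
    B=dict(top=dict(short=(155,195,212,232),small=(230,200,265,235),large=(270,132,318,178),long=(320,142,392,172),crucible=(222,155,248,178),yel=(300,205,338,222),red=(405,172,420,188),pen=(425,205,487,227),bottle=(384,204,399,220),timer=(438,135,472,168)),
     side=dict(short=(279,168,298,186),small=(284,189,308,204),large=(333,196,369,217),long=(347,214,386,246),crucible=(321,178,338,194),yel=(305,212,318,232),red=(356,247,370,263),pen=(322,265,360,304),bottle=(320,219,336,257),timer=(388,258,418,288)))[n]
    for k,m,z in(("short",white,.009),("small",white,.009),("large",white,.009),("long",white,.009),("crucible",white,.032),("yel",yellow,.009),("red",red,.024),("timer",white,.028)):
        p=blobs(m,B[k])
        if p is not None: print(n,k,p.min(0),p.max(0),rect(n,p,z))
    p=blobs(f((dark>0)|((red>0)&(S>120))),B["pen"]); print(n,"pen",rect(n,p,.0085))
    for z in(.06,.085): print(n,"bottle dark",z,rect(n,blobs(dark,B["bottle"]),z))
E
```

```text
top short [162 203] [203 224] (array([428.5, 332.3]), array([98.7, 47. ]), 'yaw of long axis', 86.5)
top small [235 204] [260 230] (array([422. , 173.2]), array([63.5, 61. ]), 'yaw of long axis', 1.2)
top large [275 136] [313 174] (array([576.2,  62. ]), array([94.7, 93.8]), 'yaw of long axis', 0.7)
top long [323 145] [388 168] (array([573.8, -90.4]), array([ 44.6, 159. ]), 'yaw of long axis', 96.7)
top crucible [227 158] [243 174] (array([545.8, 204.1]), array([36.6, 39.9]), 'yaw of long axis', 114.9)
top yel [304 210] [333 218] (array([431.9,   0. ]), array([71.8, 19.1]), 'yaw of long axis', 87.3)
top timer [445 138] [469 161] (array([ 588.6, -335.9]), array([58.1, 56.1]), 'yaw of long axis', 44.7)
top pen (array([ 425. , -332.1]), array([ 16.4, 136. ]), 'yaw of long axis', 100.0)
top bottle dark 0.06 (array([ 437. , -169.4]), array([21. , 21.1]), 'yaw of long axis', 90.6)
top bottle dark 0.085 (array([ 435.9, -164.9]), array([20.5, 20.6]), 'yaw of long axis', 90.6)
side short [281 171] [296 183] (array([425. , 320.6]), array([109.5,  43.2]), 'yaw of long axis', 86.4)
side small [2
[... 282 characters left out ...]
 axis', 96.4)
side crucible [323 180] [335 192] (array([539.7, 167.6]), array([94.1, 39.3]), 'yaw of long axis', 89.4)
side yel [307 215] [316 228] (array([428.6, -15.5]), array([81.8, 19.3]), 'yaw of long axis', 86.0)
side red [358 250] [365 259] (array([ 510.2, -247.9]), array([12.7, 44.4]), 'yaw of long axis', 90.7)
side timer [392 260] [415 281] (array([ 583.3, -346.6]), array([91.7, 55.4]), 'yaw of long axis', 64.1)
side pen (array([ 422.7, -337.4]), array([ 21.9, 146.9]), 'yaw of long axis', 100.1)
side bottle dark 0.06 (array([ 442.2, -147.8]), array([66.5, 18.9]), 'yaw of long axis', 75.4)
side bottle dark 0.085 (array([ 430.3, -190.7]), array([64. , 18.2]), 'yaw of long axis', 75.4)
```

```bash
python3 -m jog '{"grip":[0,0,0,0,0,0,0,0,0,0],"translation":[[0,0,0],[0,0,0],[1,-0.8,0],[1,-0.8,0],[1,-0.8,0],[1,-0.8,0],[1,-0.8,0],[1,-0.8,0],[1,-0.8,0],[1,-0.8,0]],"twist":[0.0225,0.0228,0,0,0,0,0,0,0,0]}' 40
```

```text
t: 1.1
ee_pos: [0.3904, -0.4867, 0.253]
tcp_rot: [-0.0, 1.0, 0.0, -0.0]
wrist_force: [0.4, 0.3, 0.2]
grip_width: 1.0
```

Run:
```python
from h import *
for k,uv,z in(("stopper",(411.5,180.5),.024),("or1",(378,240),.07),("or2",(408,240),.07),("knob",(458.3,149.7),.048),("cap",(391.5,211.5),.09)): print(k,ray("top",uv,z).round(4))
```

```text
stopper [[ 0.5143 -0.2245  0.024 ]]
or1 [[ 0.3708 -0.1364  0.07  ]]
or2 [[ 0.3715 -0.2053  0.07  ]]
knob [[ 0.5867 -0.3313  0.048 ]]
cap [[ 0.4357 -0.164   0.09  ]]
```

```bash
python3 -m jog '{"grip":[0,0,0,0,0,0,0,0],"translation":[[0.98,-0.774,0],[0.98,-0.774,0],[0.98,-0.774,0],[0.98,-0.774,0],[0.98,-0.774,0],[0.98,-0.774,0.5],[0.98,-0.774,0.5],[0.98,-0.774,0.5]],"twist":[0,0,0,0,0,0,0,0]}' && python3 -m jog '{"grip":[0,0,0,0,0],"translation":[[0,0,1],[0,0,1],[0,0,1],[0,0,0.4],[0,0,0]],"twist":[0,0,0,0,0]}'
python3 - <<'E'
from h import *
o=get_obs(); p=o["ee_pos"]; im=viewer.camera("side"); cv2.imwrite("pics/s1.png",im)
P=[p+[0,s*.0425,d] for s in(-1,1) for d in(-.022,-.009)]
q=proj("side",P); print(p,q.round(1).tolist())
c=im[150:300,320:480]; c=cv2.resize(c,None,fx=4,fy=4,interpolation=cv2.INTER_CUBIC)
for i,u in enumerate(q): cv2.circle(c,tuple(int(v) for v in (u-[320,150])*4),3,(0,255,0) if i%2==0 else (255,0,255),-1)
cv2.imwrite("pics/s1c.png",c)
E
```

```text
t: 1.9
ee_pos: [0.5863, -0.332, 0.215]
tcp_rot: [-0.0, 1.0, 0.0, -0.0]
wrist_force: [0.5, -0.1, -0.8]
grip_width: 1.004
t: 2.4
ee_pos: [0.5848, -0.3325, 0.1292]
tcp_rot: [-0.001, 1.0, 0.0, -0.001]
wrist_force: [-0.1, -0.2, -0.3]
grip_width: 1.003
[ 0.58475958 -0.33247046  0.12918609] [[411.6, 248.4], [412.1, 243.7], [397.9, 230.9], [398.3, 226.3]]
```

View pics/s1c.png

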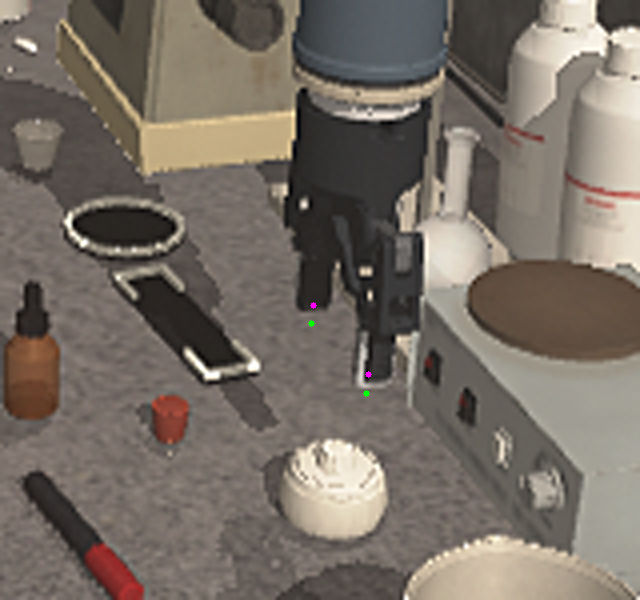

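```bash
python3 -m jog '{"grip":[0,0,0,0,0,0],"translation":[[0.08,0,0.9],[0,0,0.9],[0,0,0.9],[0,0,0.8],[0,0,0.6],[0,0,0.19]],"twist":[0,0,0,0,0,0]}' && python3 -m jog '{"grip":[1,1,1,1,1,1],"translation":[[0,0,0],[0,0,0],[0,0,0],[0,0,0],[0,0,0],[0,0,0]],"twist":[0,0,0,0,0,0]}' 60
```

```text
t: 3.05
ee_pos: [0.5875, -0.3329, 0.023]
tcp_rot: [-0.0, 1.0, 0.0, -0.0]
wrist_force: [0.0, 0.1, 1.1]
grip_width: 1.001
t: 3.65
ee_pos: [0.5881, -0.3332, 0.0255]
tcp_rot: [0.0, 1.0, 0.0, 0.001]
wrist_force: [-1.9, 1.2, 5.3]
grip_width: 0.733
```

```bash
python3 -m jog '{"grip":[1,1,1,1,1,1],"translation":[[0,0,0],[0,0,-0.3],[0,0,-0.6],[0,0,-0.9],[0,0,-1],[0,0,-1]],"twist":[0,0,0,0,0,0]}'
python3 - <<'E'
from h import *
im=viewer.camera("side"); print(get_obs()["grip_width"])
cv2.imwrite("pics/s2c.png",cv2.resize(im[180:310,340:460],None,fx=4,fy=4,interpolation=cv2.INTER_CUBIC))
E
```

```text
t: 4.25
ee_pos: [0.5878, -0.3331, 0.1211]
tcp_rot: [0.0, 1.0, 0.0, 0.001]
wrist_force: [0.7, 0.4, -0.5]
grip_width: 0.729
0.7263586196531429
```

View pics/s2c.png

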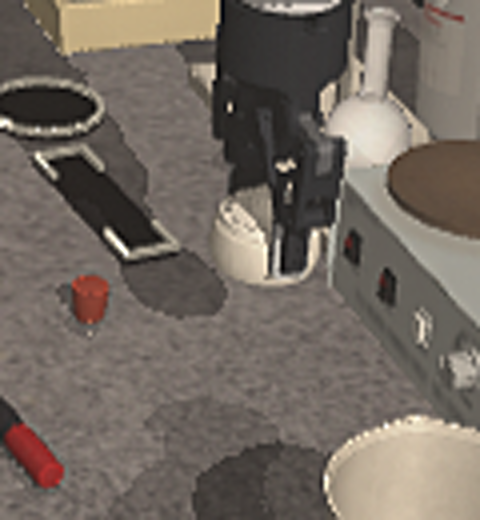

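Run:
```python
from h import *
for y in(-.367,-.374,-.381):
    for z in(.0956,.1,.105,.11): print(y,z,((proj("side",[.588,y,z])-[340,180])*4).round(0).tolist())
im=cv2.imread("pics/s2c.png"); cv2.imwrite("pics/s2d.png",cv2.resize(im[180:300,200:340],None,fx=5,fy=5,interpolation=cv2.INTER_CUBIC))
```

```text
-0.367 0.0956 [[284.0, 283.0]]
-0.367 0.1 [[285.0, 276.0]]
-0.367 0.105 [[286.0, 269.0]]
-0.367 0.11 [[286.0, 262.0]]
-0.374 0.0956 [[289.0, 289.0]]
-0.374 0.1 [[290.0, 283.0]]
-0.374 0.105 [[290.0, 275.0]]
-0.374 0.11 [[291.0, 268.0]]
-0.381 0.0956 [[294.0, 295.0]]
-0.381 0.1 [[295.0, 289.0]]
-0.381 0.105 [[295.0, 281.0]]
-0.381 0.11 [[296.0, 274.0]]
```

View pics/s2d.png

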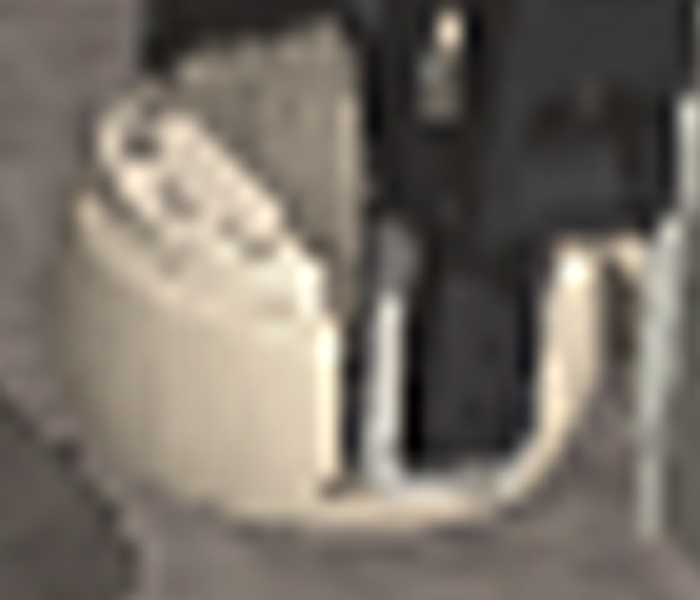

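```bash
python3 -m jog '{"grip":[1,1,1,1,1,1,1,1,1,1],"translation":[[-0.04,-0.3,0],[-0.04,-0.6,0],[-0.04,-0.9,0],[-0.04,-1,0],[-0.04,-1,0],[-0.04,-1,0],[-0.04,-1,0],[-0.04,-1,0],[-0.04,-1,0],[-0.04,-1,0]],"twist":[0,0,0,0,0,0,0,0,0,0]}' && python3 -m jog '{"grip":[1,1,1,1,1,1,1,1,1,1],"translation":[[-0.04,-1,0],[0,-1,0],[0,-1,0],[0,-1,0],[0,-1,0],[0,-0.9,0],[0,-0.7,0],[0,-0.4,0],[0,0,0],[0,0,0]],"twist":[0,0,0,0,0,0,0,0,0,0]}'
```

```text
t: 5.3
ee_pos: [0.5763, -0.1102, 0.1176]
tcp_rot: [-0.0, 1.0, 0.001, -0.001]
wrist_force: [0.7, -0.2, -0.8]
grip_width: 0.728
t: 6.3
ee_pos: [0.576, 0.0615, 0.1183]
tcp_rot: [0.0, 1.0, 0.0, -0.0]
wrist_force: [0.6, -0.4, 0.2]
grip_width: 0.732
```

```bash
python3 -m jog '{"grip":[1,1,1,1,1,1,1],"translation":[[0.04,0,0.6],[0,0,0.9],[0,0,0.9],[0,0,0.6],[0,0,0.3],[0,0,0.1],[0,0,0]],"twist":[0,0,0,0,0,0,0]}'
```

```text
t: 7.0
ee_pos: [0.5777, 0.0614, 0.0337]
tcp_rot: [0.0, 1.0, -0.0, 0.0]
wrist_force: [0.3, 0.3, -1.8]
grip_width: 0.729
```

Down to 2–3 mm above the floor, with no contact yet. I'll release and rise.

```bash
python3 -m jog '{"grip":[1,0,0,0,0,0,0,0,0,0],"translation":[[0,0,0.04],[0,0,0],[0,0,0],[0,0,0],[0,0,0],[0,0,-0.3],[0,0,-0.7],[0,0,-1],[0,0,-1],[0,0,-1]],"twist":[0,0,0,0,0,0,0,0,0,0]}'
python3 - <<'E'
from h import *
im=viewer.camera("side"); cv2.imwrite("pics/s3c.png",cv2.resize(im[130:260,270:430],None,fx=4,fy=4,interpolation=cv2.INTER_CUBIC))
E
```

```text
t: 8.0
ee_pos: [0.5774, 0.062, 0.1341]
tcp_rot: [-0.0, 1.0, 0.0, 0.0]
wrist_force: [0.9, -0.7, 0.4]
grip_width: 1.002
```

View pics/s3c.png

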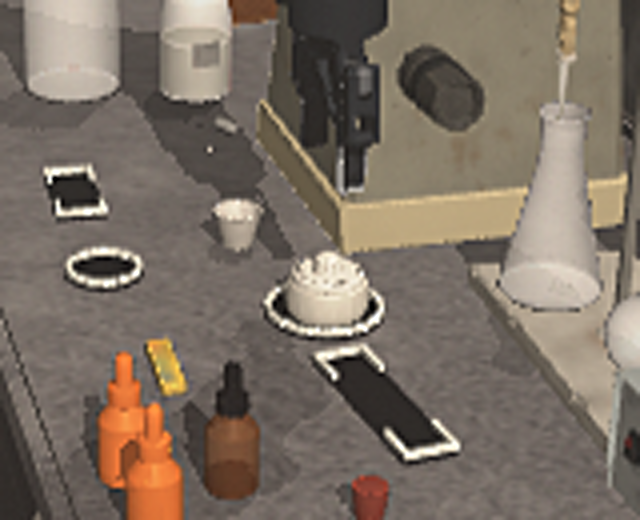

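```bash
python3 -m jog '{"grip":[0,0,0,0,0,0,0,0,0,0],"translation":[[0,0,-0.9],[0,0,-0.9],[-0.6,1,0],[-0.6,1,0],[-0.6,1,0],[-0.6,1,0],[-0.6,1,0],[-0.6,1,0],[-0.6,1,0],[-0.6,1,0]],"twist":[0,0,0,0,0,0,0,0,0,0]}' 40 && python3 -m jog '{"grip":[0,0,0],"translation":[[-0.6,0.8,0],[-0.2,0.3,0],[0,0,0]],"twist":[0,0,0]}'
python3 - <<'E'
from h import *
im=viewer.camera("top"); cv2.imwrite("pics/t4.png",im)
E
```

```text
t: 9.05
ee_pos: [0.4569, -0.1389, 0.178]
tcp_rot: [0.0, 1.0, 0.0, 0.0]
wrist_force: [0.8, -0.8, 0.7]
grip_width: 1.001
t: 9.35
ee_pos: [0.4372, -0.1663, 0.1779]
tcp_rot: [0.0, 1.0, -0.001, 0.0]
wrist_force: [0.5, 0.8, -0.2]
grip_width: 1.003
```

```bash
python3 -m jog '{"grip":[0,0,0,0,0,0,0,0],"translation":[[-0.04,0,0.6],[0,0,0.9],[0,0,1],[0,0,1],[0,0,0.8],[0,0,0.5],[0,0,0.24],[0,0,0]],"twist":[0,0,0,0,0,0,0,0]}' && python3 -m jog '{"grip":[0.2,0.3,0.35,0.4,0.45,0.5,0.55,0.6,0.7,0.8],"translation":[[0,0,0],[0,0,0],[0,0,0],[0,0,0],[0,0,0],[0,0,0],[0,0,0],[0,0,0],[0,0,0],[0,0,0]],"twist":[0,0,0,0,0,0,0,0,0,0]}'  && python3 -m jog '{"grip":[1,1,1,1],"translation":[[0,0,0],[0,0,0],[0,0,0],[0,0,0]],"twist":[0,0,0,0]}'
```

```text
t: 10.2
ee_pos: [0.4371, -0.1644, 0.051]
tcp_rot: [-0.0, 1.0, 0.001, -0.0]
wrist_force: [0.3, 0.1, 0.1]
grip_width: 1.001
t: 11.2
ee_pos: [0.4368, -0.1656, 0.0518]
tcp_rot: [0.0, 1.0, -0.0, 0.0]
wrist_force: [0.0, -0.5, 5.6]
grip_width: 0.412
t: 11.6
ee_pos: [0.4368, -0.1657, 0.0518]
tcp_rot: [0.0, 1.0, -0.0, 0.0]
wrist_force: [0.1, -0.4, 5.7]
grip_width: 0.408
```

```bash
python3 -m jog '{"grip":[1,1,1,1,1,1,1,1,1,1],"translation":[[0,0,-0.3],[0,0,-0.6],[0,0,-0.8],[0,0,-0.5],[0,-0.2,-0.2],[0,-0.5,0],[0,-0.8,0],[0,-0.9,0],[0,-0.9,0],[0,-0.9,0]],"twist":[0,0,0,0,0,0,0,0,0,0]}' && python3 -m jog '{"grip":[1,1,1,1,1,1,1,1,1,1],"translation":[[0,-0.9,0],[0,-0.9,0],[0,-0.9,0],[0,-0.9,0],[0,-0.9,0],[0,-0.9,0],[0,-0.9,0],[0,-0.9,0],[-0.2,-0.9,0],[-0.2,-0.7,0]],"twist":[0,0,0,0,0,0,0,0,0,0]}' && python3 -m jog '{"grip":[1,1,1],"translation":[[-0.15,-0.55,0],[0,-0.2,0],[0,0,0]],"twist":[0,0,0]}'
python3 - <<'E'
from h import *
a=viewer.camera("side"); b=viewer.camera("top")
cv2.imwrite("pics/s5c.png",np.hstack([cv2.resize(a[110:240,250:380],(390,390)),cv2.resize(b[150:280,190:320],(390,390))]))
E
```

```text
t: 12.6
ee_pos: [0.4358, -0.0585, 0.1108]
tcp_rot: [-0.0, 1.0, 0.0, -0.001]
wrist_force: [0.4, -0.3, -1.4]
grip_width: 0.412
t: 13.6
ee_pos: [0.4251, 0.1617, 0.1107]
tcp_rot: [0.0, 1.0, 0.001, -0.001]
wrist_force: [-0.4, 0.5, -0.4]
grip_width: 0.41
t: 13.9
ee_pos: [0.4221, 0.1792, 0.1111]
tcp_rot: [0.0, 1.0, 0.001, -0.0]
wrist_force: [-0.3, -0.3, -0.6]
grip_width: 0.408
```

View pics/s5c.png

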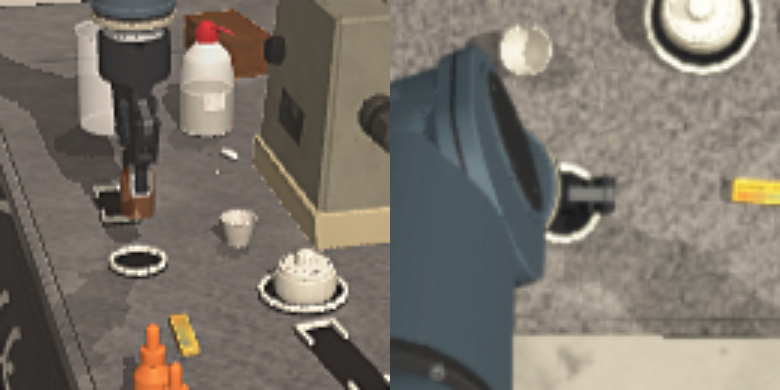

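```bash
python3 -m jog '{"grip":[1,1,1,1,1,1,1,1],"translation":[[0.04,0.25,0],[0,0,0.3],[0,0,0.6],[0,0,0.6],[0,0,0.4],[0,0,0.2],[0,0,0.1],[0,0,0]],"twist":[0,0,0,0,0,0,0,0]}'
python3 - <<'E'
from h import *
a=viewer.camera("side"); o=get_obs(); print(o["ee_pos"],o["wrist_force"])
x=a[150:215,265:330]; hsv=cv2.cvtColor(a,cv2.COLOR_BGR2HSV); H,S,V=[hsv[...,i].astype(int) for i in range(3)]
m=((H>5)&(H<18)&(S>90)&(V>40)&(V<170)); m[:150]=0;m[215:]=0;m[:,:270]=0;m[:,325:]=0
ys,xs=np.nonzero(m); print(xs.min(),xs.max(),ys.min(),ys.max(),"base pts",ray("side",[[(np.percentile(xs,3)+np.percentile(xs,97))/2,ys.max()]],.003))
print("ring centre px",proj("side",[[.422,.173,.009],[.422,.173,.003],[.422,.1545,.003]]).round(1).tolist())
cv2.imwrite("pics/s6c.png",cv2.resize(x,None,fx=8,fy=8,interpolation=cv2.INTER_CUBIC))
E
```

```text
t: 14.8
ee_pos: [0.4238, 0.1719, 0.0565]
tcp_rot: [0.0, 1.0, -0.0, -0.0]
wrist_force: [-0.5, 0.2, -0.7]
grip_width: 0.41
[0.42392884 0.17198969 0.05674221] [-0.3425463   0.0268781   0.50518697]
291 302 181 198 base pts [[0.41891324 0.16077725 0.003     ]]
ring centre px [[296.1, 194.7], [296.2, 196.3], [297.3, 198.7]]
```

View pics/s6c.png

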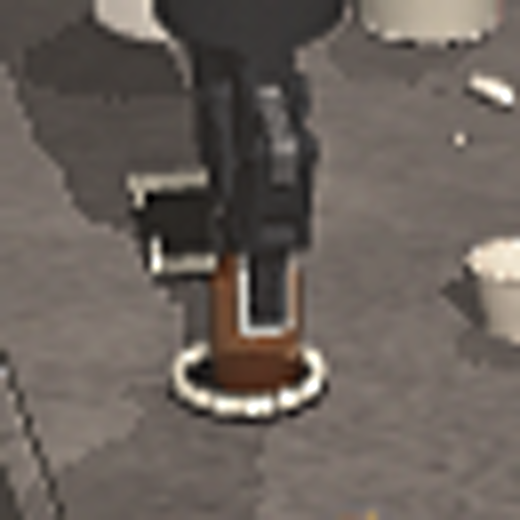

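```bash
python3 -m jog '{"grip":[1,1,0.5,0.3,0.1,0,0,0,0,0],"translation":[[0,0,0.07],[0,0,0],[0,0,0],[0,0,0],[0,0,0],[0,0,0],[0,0,-0.5],[0,0,-1],[0,0,-1],[0,0,-1]],"twist":[0,0,0,0,0,0,0,0,0,0]}' && python3 -m jog '{"grip":[0,0],"translation":[[0,0,-1],[0,0,-0.4]],"twist":[0,0]}'
```

```text
t: 15.85
ee_pos: [0.4236, 0.1719, 0.1432]
tcp_rot: [0.0, 1.0, 0.0, -0.0]
wrist_force: [0.7, 0.4, 0.2]
grip_width: 0.997
t: 16.05
ee_pos: [0.4244, 0.1723, 0.1793]
tcp_rot: [-0.001, 1.0, 0.0, 0.001]
wrist_force: [-0.2, 0.1, 0.1]
grip_width: 0.999
```

```bash
cat > go.py <<'E'
import sys,numpy as np
from plant import get_obs
from scipy.spatial.transform import Rotation as R
t=np.array(eval(sys.argv[1])); o=get_obs(); M=R.from_quat(o["tcp_rot"],scalar_first=True)
print("tool y heading",np.degrees(np.arctan2(*M.as_matrix()[[1,0],1])).round(2),"units",(M.inv().apply(t-o["ee_pos"])/.025).round(2), "pos",o["ee_pos"].round(4),"j",o["joints"].round(2))
E
python3 -m jog '{"grip":[0,0,0,0,0,0,0,0,0,0],"translation":[[0,0,0],[0,0,0],[0,0,0],[0,0,0],[0,0,0],[0,0,0],[0,0,0],[0,0,0],[0,0,0],[0,0,0]],"twist":[-0.0225,-0.0225,-0.0225,-0.0225,-0.0225,-0.0225,-0.0225,-0.0225,-0.0225,-0.0225]}' && python3 -m jog '{"grip":[0,0],"translation":[[0,0,0],[0,0,0]],"twist":[-0.0175,0]}' && python3 go.py '[.4325,0,.18]'
```

```text
t: 17.05
ee_pos: [0.4235, 0.1719, 0.1767]
tcp_rot: [-0.0, 0.758, 0.652, -0.0]
wrist_force: [0.7, -0.0, -0.3]
grip_width: 1.003
t: 17.25
ee_pos: [0.4235, 0.1718, 0.1768]
tcp_rot: [-0.0, 0.723, 0.691, -0.0]
wrist_force: [0.1, -0.5, 0.3]
grip_width: 1.001
tool y heading -2.6 units [-6.85  0.67 -0.13] pos [0.4235 0.1718 0.1768] j [-0.33  0.36 -0.21  2.09  0.11  0.71 -0.66]
```

```bash
python3 -m jog '{"grip":[0.45,0.45,0.45,0.45,0.45,0.45,0.45,0.45,0.45,0.45],"translation":[[-0.5,0.04,0],[-0.8,0.08,0],[-0.9,0.08,0],[-0.9,0.1,0],[-0.9,0.1,0],[-0.9,0.1,0],[-0.9,0.07,0],[-0.7,0.07,0],[-0.35,0.03,0],[0,0,0]],"twist":[0,0,0,0,0,0,0,0,0,0]}' 30 && python3 go.py '[.4325,0,.025]'
```

```text
t: 18.25
ee_pos: [0.4322, -0.0012, 0.1772]
tcp_rot: [0.0, 0.725, 0.689, -0.0]
wrist_force: [0.7, -0.3, 0.0]
grip_width: 0.551
tool y heading -2.92 units [0.05 0.01 6.09] pos [ 0.4322 -0.0012  0.1772] j [ 0.03  0.33 -0.18  2.14  0.09  0.68 -0.26]
```

```bash
python3 -m jog '{"grip":[0.45,0.45,0.45,0.45,0.45,0.45,0.45,0.45,0.45,0.45],"translation":[[0.05,0,0.6],[0,0,1],[0,0,1],[0,0,1],[0,0,1],[0,0,0.7],[0,0,0.4],[0,0,0.2],[0,0,0.12],[0,0,0]],"twist":[0,0,0,0,0,0,0,0,0,0]}' && python3 -m jog '{"grip":[0.7,1,1,1,1,1],"translation":[[0,0,0],[0,0,0],[0,0,0],[0,0,0],[0,0,0],[0,0,0]],"twist":[0,0,0,0,0,0]}'
```

```text
t: 19.25
ee_pos: [0.4328, 0.0016, 0.027]
tcp_rot: [0.0, 0.723, 0.69, 0.0]
wrist_force: [-0.2, -0.1, -0.3]
grip_width: 0.552
t: 19.85
ee_pos: [0.4329, 0.0014, 0.0275]
tcp_rot: [0.0, 0.724, 0.69, 0.0]
wrist_force: [-0.6, 0.5, 5.5]
grip_width: 0.191
```

```bash
python3 -m jog '{"grip":[1,1,1,1,1,1,1,1,1,1],"translation":[[0,0,-0.3],[0,0,-0.7],[0,0,-1],[0,0,-1],[0,0,-1],[0,0,-1],[0,0,-0.6],[0.4,0,-0.3],[0.8,0,0],[1,0,0]],"twist":[0,0,0,0,0,0,0,0,0,0]}' && python3 -m jog '{"grip":[1,1,1,1,1,1,1,1],"translation":[[1,0,0],[1,0,0],[1,0,0],[1,0,0],[1,0,0],[1,0,0],[1,0,0],[1,0,0]],"twist":[0,0,0,0,0,0,0,0.002]}' && python3 go.py '[.4295,.333,.17]'
```

```text
t: 20.85
ee_pos: [0.4349, 0.0568, 0.1747]
tcp_rot: [0.0, 0.724, 0.69, 0.0]
wrist_force: [0.3, -0.7, -0.6]
grip_width: 0.197
t: 21.65
ee_pos: [0.4437, 0.2578, 0.1741]
tcp_rot: [-0.0, 0.728, 0.686, -0.0]
wrist_force: [0.8, -0.2, -0.4]
grip_width: 0.194
tool y heading -3.39 units [ 2.97 -0.74  0.16] pos [0.4437 0.2578 0.1741] j [-0.47  0.44 -0.21  1.96  0.13  0.76 -0.81]
```

```bash
python3 -m jog '{"grip":[1,1,1,1,1,1],"translation":[[0.9,-0.2,0],[0.9,-0.2,0],[0.7,-0.2,0],[0.3,-0.14,0],[0,0,0],[0,0,0]],"twist":[0,0,0,0,0,0]}' && python3 go.py '[.4295,.333,.035]'
python3 - <<'E'
from h import *
a=viewer.camera("side"); b=viewer.camera("top")
cv2.imwrite("pics/s7c.png",np.hstack([cv2.resize(a[100:220,255:375],(390,390)),cv2.resize(b[150:280,120:250],(390,390))]))
E
```

```text
t: 22.25
ee_pos: [0.4301, 0.3263, 0.1741]
tcp_rot: [0.0, 0.728, 0.686, -0.0]
wrist_force: [-0.5, -0.7, -0.1]
grip_width: 0.19
tool y heading -3.43 units [ 0.27 -0.04  5.56] pos [0.4301 0.3263 0.1741] j [-0.59  0.47 -0.21  1.89  0.13  0.79 -0.93]
```

View pics/s7c.png

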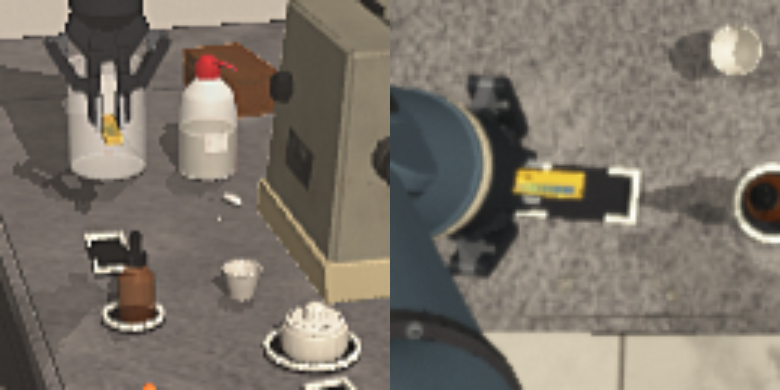

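```bash
python3 -m jog '{"grip":[1,1,1,1,1,1,1,1,1,1],"translation":[[0.27,-0.04,0.5],[0,0,0.9],[0,0,0.9],[0,0,0.9],[0,0,0.9],[0,0,0.7],[0,0,0.4],[0,0,0.3],[0,0,0.2],[0,0,0]],"twist":[0,0,0,0,0,0,0,0,0,0]}' && python3 go.py '[.4295,.333,.0305]'
```

```text
t: 23.35
ee_pos: [0.4296, 0.3339, 0.0316]
tcp_rot: [-0.0, 0.728, 0.686, -0.0]
wrist_force: [-0.2, -0.1, 0.6]
grip_width: 0.192
tool y heading -3.41 units [-0.04 -0.    0.04] pos [0.4296 0.3339 0.0316] j [-0.65  0.68 -0.15  2.    0.21  0.47 -1.01]
```

```bash
python3 -m jog '{"grip":[1,0.5,0.45,0.45,0.45,0.45,0.45,0.45,0.45,0.45],"translation":[[0,0,0.04],[0,0,0],[0,0,0],[0,0,0],[0,0,-0.5],[0,0,-1],[0,0,-1],[0,0,-1],[0,0,-1],[0,0,-1]],"twist":[0,0,0,0,0,0,0,0,0,0]}' && python3 go.py '[.425,-.332,.18]'
```

```text
t: 24.35
ee_pos: [0.4295, 0.3338, 0.1704]
tcp_rot: [-0.0, 0.728, 0.686, 0.0]
wrist_force: [0.5, -0.1, -0.6]
grip_width: 0.547
tool y heading -3.41 units [-26.6   1.4  -0.4] pos [0.4295 0.3338 0.1704] j [-0.6   0.48 -0.21  1.89  0.14  0.79 -0.95]
```

```bash
python3 -m jog '{"grip":[0.45,0.45,0.45,0.45,0.45,0.45,0.45,0.45,0.45,0.45],"translation":[[-0.5,0.1,-0.2],[-1,0.2,-0.2],[-1,0.2,0],[-1,0.2,0],[-1,0.2,0],[-1,0.2,0],[-1,0.1,0],[-1,0.1,0],[-1,0.1,0],[-1,0.1,0]],"twist":[0,0,0,0,0,0,0,0,0,0]}' && python3 -m jog '{"grip":[0.45,0.45,0.45,0.45,0.45,0.45,0.45,0.45,0.45,0.45],"translation":[[-1,0,0],[-1,0,0],[-1,0,0],[-1,0,0],[-1,0,0],[-1,0,0],[-1,0,0],[-1,0,0],[-1,0,0],[-1,0,0]],"twist":[0,0,0,0,0,0,0,0,0,0]}' && python3 -m jog '{"grip":[0.45,0.45,0.45,0.45,0.45,0.45,0.45],"translation":[[-1,0,0],[-1,0,0],[-1,0,0],[-0.8,0,0],[-0.4,0,0],[0,0,0],[0,0,0]],"twist":[0,0,0,0,-0.0186,-0.0186,0]}' && python3 go.py '[.425,-.332,.027]'
python3 - <<'E'
from meas import *
b=viewer.camera("top"); cv2.imwrite("pics/t8.png",b)
cv2.imwrite("pics/t8c.png",cv2.resize(b[120:270,150:510],None,fx=2.2,fy=2.2,interpolation=cv2.INTER_CUBIC))
E
```

```text
t: 25.35
ee_pos: [0.4523, 0.0929, 0.1784]
tcp_rot: [0.0, 0.728, 0.686, -0.0]
wrist_force: [-0.2, 0.2, -0.1]
grip_width: 0.549
t: 26.35
ee_pos: [0.437, -0.1563, 0.1784]
tcp_rot: [-0.0, 0.728, 0.686, -0.0]
wrist_force: [1.0, 1.3, -0.6]
grip_width: 0.552
t: 27.05
ee_pos: [0.4308, -0.2604, 0.1782]
tcp_rot: [-0.0, 0.643, 0.766, -0.0]
wrist_force: [0.2, -0.1, -0.3]
grip_width: 0.547
tool y heading 10.01 units [-2.78 -0.72  6.05] pos [ 0.4308 -0.2604  0.1782] j [ 0.61  0.42 -0.22  1.98  0.13  0.76  0.49]
```

View pics/t8c.png

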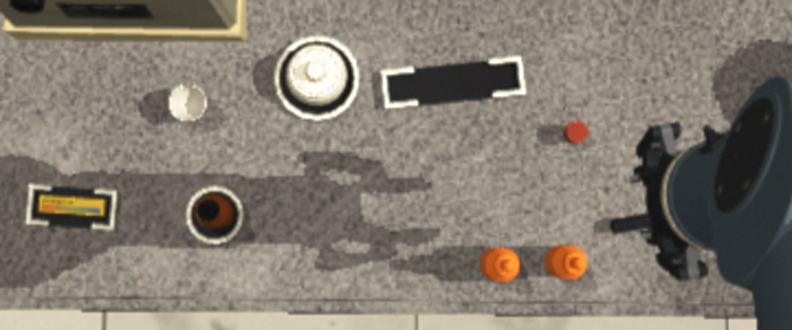

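```bash
python3 -m jog '{"grip":[0.45,0.45,0.45,0.45,0.45],"translation":[[-0.8,-0.2,0],[-0.9,-0.25,0],[-0.7,-0.2,0],[-0.38,-0.07,0],[0,0,0]],"twist":[0,0,0,0,0]}' && python3 -m jog '{"grip":[0.45,0.45,0.45,0.45,0.45,0.45,0.45,0.45,0.45,0.45],"translation":[[0,0,0.6],[0,0,1],[0,0,1],[0,0,1],[0,0,1],[0,0,0.7],[0,0,0.4],[0,0,0.2],[0,0,0.1],[0,0,0]],"twist":[0,0,0,0,0,0,0,0,0,0]}' && python3 go.py '[.425,-.332,.027]'
```

```text
t: 27.6
ee_pos: [0.4258, -0.3321, 0.1782]
tcp_rot: [-0.0, 0.644, 0.765, -0.0]
wrist_force: [-0.8, 0.4, 0.5]
grip_width: 0.545
t: 28.6
ee_pos: [0.4264, -0.3313, 0.0287]
tcp_rot: [0.0, 0.643, 0.766, 0.0]
wrist_force: [0.4, 0.5, 0.6]
grip_width: 0.555
tool y heading 9.98 units [-0.02 -0.06  0.07] pos [ 0.4264 -0.3313  0.0287] j [ 0.67  0.68 -0.14  2.01  0.21  0.46  0.54]
```

```bash
python3 -m jog '{"grip":[0.7,1,1,1,1,1],"translation":[[0,0,0],[0,0,0],[0,0,0],[0,0,0],[0,0,0],[0,0,0]],"twist":[0,0,0,0,0,0]}' 40 && python3 -m jog '{"grip":[1,1,1,1,1,1,1],"translation":[[0,0,-0.3],[0,0,-0.7],[0,0,-1],[0,0,-1],[0,0,-0.6],[0,0,-0.3],[0,0,0]],"twist":[0,0,0,0,0,0.0092,0]}' && python3 go.py '[.574,-.0904,.125]'
```

```text
t: 29.2
ee_pos: [0.4264, -0.3316, 0.029]
tcp_rot: [0.001, 0.643, 0.766, 0.0]
wrist_force: [-1.3, 1.9, 5.2]
grip_width: 0.179
t: 29.9
ee_pos: [0.4266, -0.3318, 0.1275]
tcp_rot: [0.001, 0.665, 0.747, 0.0]
wrist_force: [0.2, -0.2, -0.8]
grip_width: 0.179
tool y heading 6.6 units [8.91 6.97 0.1 ] pos [ 0.4266 -0.3318  0.1275] j [ 0.69  0.53 -0.18  1.94  0.14  0.68  0.54]
```

```bash
python3 -m jog '{"grip":[1,1,1,1,1,1,1,1,1,1],"translation":[[0.4,0.3,0],[0.7,0.55,0],[1,0.8,0],[1,0.8,0],[1,0.8,0],[1,0.8,0],[1,0.8,0],[1,0.8,0],[1,0.7,0],[0.5,0.4,0]],"twist":[0,0,0,0,0,0,0,0,0,0]}' && python3 -m jog '{"grip":[1,1,1],"translation":[[0.31,0.22,0],[0,0,0],[0,0,0]],"twist":[0,0,0]}' && python3 go.py '[.574,-.0904,.032]'
python3 - <<'E'
from h import *
a=viewer.camera("side"); b=viewer.camera("top")
cv2.imwrite("pics/s9c.png",np.hstack([cv2.resize(a[120:260,300:440],(390,390)),cv2.resize(b[90:220,300:430],(390,390))]))
E
```

```text
t: 30.9
ee_pos: [0.5696, -0.0939, 0.1251]
tcp_rot: [-0.001, 0.663, 0.749, 0.0]
wrist_force: [0.6, 0.9, 0.1]
grip_width: 0.179
t: 31.2
ee_pos: [0.5726, -0.0912, 0.1256]
tcp_rot: [-0.0, 0.665, 0.747, -0.001]
wrist_force: [0.8, -1.2, 0.5]
grip_width: 0.174
tool y heading 6.6 units [0.03 0.07 3.74] pos [ 0.5726 -0.0912  0.1256] j [ 0.18  0.58 -0.15  1.84  0.12  0.73  0.07]
```

View pics/s9c.png

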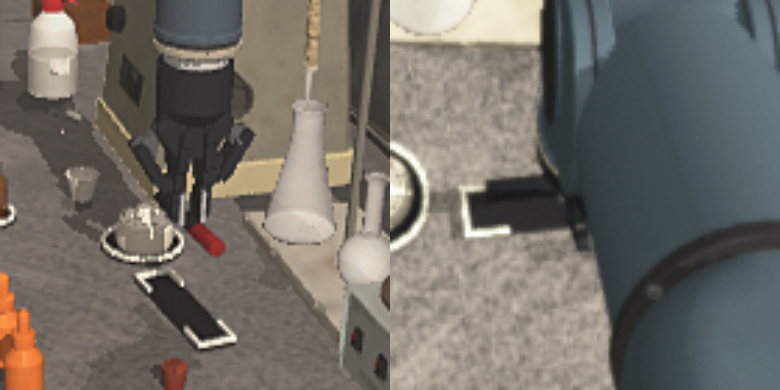

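```bash
python3 -m jog '{"grip":[1,1,1,1,1,1,1,1],"translation":[[0.03,0.07,0.5],[0,0,0.9],[0,0,0.9],[0,0,0.7],[0,0,0.4],[0,0,0.2],[0,0,0.1],[0,0,0]],"twist":[0,0,0,0,0,0,0,0]}' && python3 go.py '[.574,-.0904,.032]'
python3 - <<'E'
from h import *
print(get_obs()["wrist_force"])
E
```

```text
t: 32.1
ee_pos: [0.5751, -0.089, 0.0335]
tcp_rot: [0.0, 0.665, 0.747, 0.0]
wrist_force: [0.1, -0.1, 0.4]
grip_width: 0.174
tool y heading 6.66 units [-0.05 -0.05  0.06] pos [ 0.5751 -0.089   0.0335] j [ 0.15  0.71 -0.12  1.9   0.16  0.54  0.04]
[ 0.07591361 -0.07460408  0.38698376]
```

Release, rise, move clear and look.

```bash
python3 -m jog '{"grip":[1,0.6,0.5,0.45,0.45,0.45,0.45,0.45,0.45,0.45],"translation":[[-0.04,-0.04,0.05],[0,0,0],[0,0,0],[0,0,0],[0,0,0],[0,0,-0.5],[0,0,-1],[0,0,-1],[0,0,-1],[0,0,-1]],"twist":[0,0,0,0,0,0,0,0,0,0]}' && python3 -m jog '{"grip":[0.45,0.45,0.45,0.45,0.45,0.45,0.45,0.45,0.45,0.45],"translation":[[-1,-0.2,-1],[-1,-0.2,0],[-1,-0.2,0],[-1,-0.2,0],[-1,-0.2,0],[-1,-0.2,0],[-1,-0.2,0],[-1,-0.2,0],[-1,-0.2,0],[-0.5,0,0]],"twist":[0,0,0,0,0,0,0,0,0,0]}'
python3 - <<'E'
from meas import *
im=viewer.camera("top"); a=viewer.camera("side"); cv2.imwrite("pics/t10.png",im)
cv2.imwrite("pics/s10c.png",np.vstack([cv2.resize(im[125:245,150:430],None,fx=2.5,fy=2.5,interpolation=cv2.INTER_CUBIC),cv2.resize(a[150:270,270:550],None,fx=2.5,fy=2.5,interpolation=cv2.INTER_CUBIC)])[:600])
h=cv2.cvtColor(im,cv2.COLOR_BGR2HSV); H,S,V=[h[...,i].astype(int) for i in range(3)]
f=lambda b:(b*255).astype(np.uint8); white=f((S<45)&(V>165))
print("yel",rect("top",blobs(f((H>15)&(H<35)&(S>120)&(V>120)),(160,203,205,225)),.012))
print("cruc",rect("top",blobs(white,(222,155,248,178)),.032))
print("red pen part",rect("top",blobs(f(((H<5)|(H>172))&(S>130)),(320,142,392,172)),.0115))
print("timer",rect("top",blobs(white,(281,140,308,168)),.04))
E
```

```text
t: 33.1
ee_pos: [0.574, -0.09, 0.1466]
tcp_rot: [0.0, 0.665, 0.747, 0.0]
wrist_force: [0.1, -0.1, 0.1]
grip_width: 0.548
t: 34.1
ee_pos: [0.5559, -0.334, 0.1704]
tcp_rot: [0.0, 0.666, 0.746, -0.001]
wrist_force: [-0.3, 0.1, 0.1]
grip_width: 0.552
yel (array([429.9, 330.9]), array([19.5, 70.9]), 'yaw of long axis', 90.6)
cruc (array([538.9, 200.1]), array([ 4.9, 14.5]), 'yaw of long axis', 90.7)
red pen part (array([ 580. , -135.6]), array([19.4, 45.4]), 'yaw of long axis', 97.8)
timer (array([579.3,  60.8]), array([55.7, 62.4]), 'yaw of long axis', 90.7)
```

View pics/s10c.png

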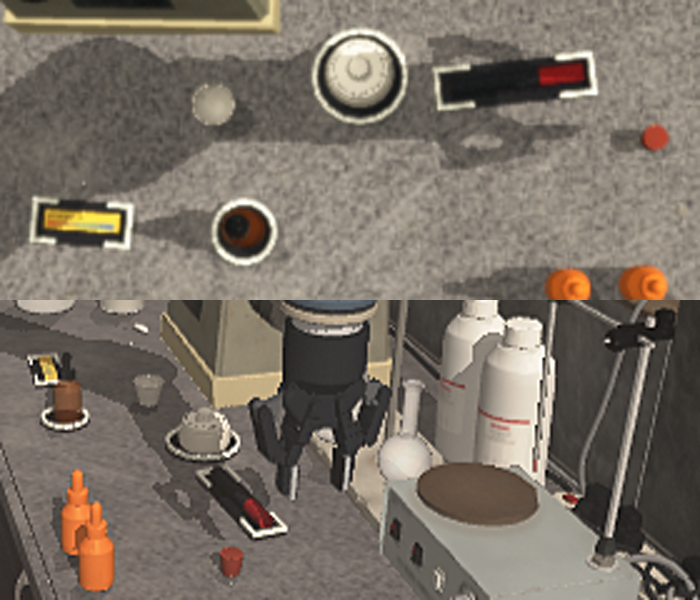

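```bash
python3 -c "
from plant import workorder,get_obs
print(workorder.close_job(), get_obs()['t'])"
```

```text
the job is handed in; nothing more can be done
the job is handed in; nothing more can be done
```

I put the timer, dropper bottle, strip booklet and marker pen into their matching holders. The job was handed in at about t = 34 s, with the gripper clear of everything; the hand-in reported no verdict.

**What the last top and side pictures showed:**
- **Booklet:** centre about 2 mm from the short tray's centre. Its measured yaw was about 4° off the tray, against the 11.5° (0.2 rad) limit.
- **Pen:** lies level in the long tray. The end of its red half was within about 2 mm of where it should be, and its yaw was about 1° off.
- **Timer:** about 3 mm off the large ring's centre and looked flat. I released it 2–3 mm above the floor so the fingertips would clear the rim.
- **Bottle:** stands upright inside the small ring, judged by eye. I did not measure its final offset. It was upright in every picture taken.
- **Crucible and stopper:** upright and unmoved, judged by eye only.

**A check that failed:** the final crucible measurement. The arm's shadow spoiled the colour mask, which caught only a 5 x 15 mm patch, so that number is unusable. The patch still lay within about 8 mm of where the crucible started.

**Readings that disagreed:** the gripper opening read about 2–5 mm narrower than the known object sizes on the timer, bottle, booklet and pen, but all four holds were firm.

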